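# Sort two brass collars on a stepped go/no-go plug gauge

### The job

Sort the two brass collars by the stepped plug gauge. Slip the collar whose bore passes the slim go end but is stopped by the thicker no-go step over the gauge and leave it sitting flat on that step; lay the other collar, whose bore is so wide that it would slip past the no-go step as well, in the empty wooden reject tray.

Things in the scene. Friction and masses are not known exactly. Their poses are not given: they have to be found in the camera images.
- plug_gauge: Steel stepped plug gauge, fixed to the table, standing upright. Origin: centre of the underside of its base, z up along the plug's axis. From below: square base plate 90 x 90 mm, 12 mm thick; thick no-go step, diameter 40 mm, from 12 to 40 mm height (its flat top, the shoulder, is at 40 mm); slim go end, diameter 18 mm, from 40 to 72 mm; then a cone narrowing to 5 mm across at the tip, 86 mm above the table.
- collar_a_center (a point): Centre (half-way up, 20 mm above its underside, on the bore's axis) of a loose brass collar, a plain ring standing on its flat face, bore axis z upright: outer diameter 58 mm, height 40 mm, bore 32 mm through (thick wall, 13 mm); about 0.4 kg.
- collar_b_center (a point): Centre (half-way up, 20 mm above its underside, on the bore's axis) of a loose brass collar, a plain ring standing on its flat face, bore axis z upright: outer diameter 58 mm, height 40 mm, bore 48 mm through (thin wall, 5 mm); about 0.25 kg.
- reject_tray: Empty shallow open wooden tray, fixed to the table, 170 mm along its x by 140 mm along its y, walls 30 mm high and 6 mm thick, floor 6 mm thick. Origin: centre of its underside on the table, z up.

How it is judged:
At the end, for the whole second after the job is handed in: The 32 mm bore collar sits on the gauge's no-go shoulder: its centre within 12 mm of the plug's axis and 55 to 65 mm above the gauge's underside, within 10 degrees of upright. The 48 mm bore collar lies inside the reject tray, its centre under 45 mm above the tray's underside (horizontal distance between collar_a_center and plug_gauge below 0.012 m and z of collar_a_center in the frame of plug_gauge between 0.055 and 0.065 m and angle between collar_a_center's own z axis and vertical below 0.17 rad and x of collar_b_center in the frame of reject_tray between -0.079 and 0.079 m and y of collar_b_center in the frame of reject_tray between -0.064 and 0.064 m and z of collar_b_center in the frame of reject_tray below 0.045 m); the robot touches nothing.
It also fails if it takes over 50 s, if anything falls off the work surface, if the arm or the gripper's body presses on something with over 40 N, if the wrist force passes 120 N, or if a joint passes its speed limit or range.

### The arm

A 6-joint arm with a two-finger parallel gripper is mounted at the origin on a cart in front of the work surface, level with it; the furniture and walls round the work are solid. World frame = base frame: x ahead of the robot, y to its left, z up, the work surface at z = 0. Lengths are in m, angles in rad, forces in N, time in s.
With the tool pointing down it reaches from about 0.325 to 0.875 m from the base axis. Payload 4.4 kg.
Tool frame: the origin (TCP) lies midway between the tips of the shut fingers; the grasp point (between the pads) lies r.grasp_offset behind it (r.grasp_offset is the distance from the TCP to the grasp point, in m); y points along the fingers, x is the direction in which the jaws open and shut, and the axes are right-handed (so a half turn about y gives the same grasp; the last joint's range is limited). The gripper opens to 85 mm and grips with 20 to 120 N. Pads are 22 mm wide; open, the fingers measure 114 mm over their backs; the gripper's body (76 mm by 85 mm) begins 54 mm behind the grasp point. The pads swing forward as they close: fully open they stand 13 mm farther back than shut.
Start: joints at [0.99, 0.207, 1.542, -0, 1.393, -0.15], TCP at [0.24, 0.522, 0.231] pointing down, gripper open.
Joint ranges: [-2.73, 2.73], [-0.86, 2.22], [0.23, 2.46], [-1.11, 4.25], [0.08, 2.63], [-2.82, 2.82]. Speed limits (rad/s): [2.79, 2.79, 3.14, 3.14, 3.14, 3.14].

### API

Orientations are given as a rotation vector (axis times angle).
In Python, from rig import monitor, viewer, workorder, r gives the robot as it stands. The module is installed in compiled form; this text tells all that it offers.
- The arm moves only by the shell command python3 -m crank 'ROWS' [OPENING]. ROWS is JSON, a list of rows, each a list of 2 entries, a list of its own where there are three numbers: the shift along the tool's x, y, z in mm, then the turn about the tool's y in degrees. In form: [[[x, y, z], twist], ...]. A call has 1 to 10 rows; each row shifts and turns the commanded pose from where the row before left it, along the tool's axes as they then stand; what a row does not reach is not made up. A row lasts 1/10 s, in which the tool goes at most 50 mm and 8.59 degrees, less where a joint would pass 70% of its speed; a pose out of reach is approached as far as the arm can. A call is refused whole if a number of a shift passes 50 or a number of a turn 8.59, either way. A call with a gripper value outside its range is refused whole. OPENING is the opening in per cent of the stroke, from 0 (shut) to 100 (fully open), set as the call begins (- or left out, the last holds). The fingers move at their own pace and stop on an object; the grip force is fixed at half the most. Time passes only in rows, so rows that do not move let the fingers close. It gives the time, the measured TCP pose, the force and the opening at its end, in the units of the state.
- monitor.observe(): the state, without advancing time (a new reading comes with each control period).
- viewer.snapshot(name): name is "scene" or "top" or "wrist"; returns the picture (420x560x3 uint8, red, green, blue); there is no depth.
- viewer.camera_model(name): a dict with "K" (3x3 intrinsics, pixels), "dist" ([k1, k2, p1, p2, k3] as OpenCV has them; the pictures are not rectified), "R" (3x3) and "t" (3): a world point X has camera coordinates R X + t. Camera axes: x right, y down, z forward; pixel columns grow to the right and rows downward; lengths in m; the calibration is good to about 2 mm. A picture is of the moment at which its call begins: read the wrist's pose just before it. camera_model takes no time and is no camera call; for the wrist camera it gives the pose at the moment of the call.
- workorder.finish_job(): hands the job in, once; it reports no verdict.
The state is a dict: "t": time; "joint_pos": joint angles; "joint_velocities": joint speeds; "joint_torque": joint torques, N m; "eef_pos": TCP position; "tool_rot": TCP orientation; "contact_force": force on the tool from outside, world axes, zero at the start; "ft_torque": the same for the moment, N m; "gripper_width": opening from 0.0 (shut) to 1.0 (fully open).
Only numpy, scipy, OpenCV 4.12 (cv2) and the standard library are available. Lean on these libraries where they do the work, as an engineer would, in place of code of your own. Each camera call takes 0.05 s, during which the arm holds its last target. There are 200 camera calls.

## Working session

There is one attempt and no reset: what is moved stays moved. The work goes in short steps, Python scripts to look and compute and a shell command to move; the robot and the scene stay as the last step left them, time stands still between calls to the robot, and variables do not carry over. Pictures are saved under pics/ and viewed, about 8 in all and at most 12, crops included, and the job is handed in when it is done.

```bash
mkdir -p pics; python3 - <<'E'
from rig import monitor, viewer, r
import cv2,numpy as np
s=monitor.observe(); print({k:np.round(v,3) for k,v in s.items()}, r.grasp_offset)
a=viewer.snapshot("top"); b=viewer.snapshot("scene")
cv2.imwrite("pics/top.png",a[:,:,::-1]); cv2.imwrite("pics/scene.png",b[:,:,::-1])
for n in("top","scene"):
    m=viewer.camera_model(n); print(n,{k:np.round(v,3).tolist() for k,v in m.items()})
E
```

```text
{'t': np.float64(0.0), 'joint_pos': array([ 0.989,  0.207,  1.543,  0.   ,  1.394, -0.151]), 'joint_velocities': array([ 0.   , -0.   , -0.001, -0.002, -0.002, -0.   ]), 'joint_torque': array([-0.0000e+00, -3.8303e+01, -2.9159e+01, -1.0000e-03,  1.1000e-02,
        0.0000e+00]), 'eef_pos': array([0.24 , 0.522, 0.23 ]), 'tool_rot': array([-1.384, -0.885,  0.888]), 'contact_force': array([-0.132,  0.294, -0.264]), 'ft_torque': array([-0.017, -0.013, -0.026]), 'gripper_width': np.float64(0.999)} 0.0187
top {'K': [[418.542, 0.0, 279.664], [0.0, 418.542, 211.009], [0.0, 0.0, 1.0]], 'dist': [0.015, 0.0, 0.0, 0.0, 0.0], 'R': [[-0.002, -1.0, -0.01], [-0.989, 0.003, -0.15], [0.15, 0.009, -0.989]], 't': [-0.018, 0.456, 1.065]}
scene {'K': [[481.56, 0.0, 281.387], [0.0, 481.56, 208.306], [0.0, 0.0, 1.0]], 'dist': [-0.074, 0.0, 0.0, 0.0, 0.0], 'R': [[0.819, -0.573, -0.008], [-0.365, -0.51, -0.779], [0.442, 0.641, -0.627]], 't': [-0.37, 0.162, 0.844]}
```

View pics/top.png

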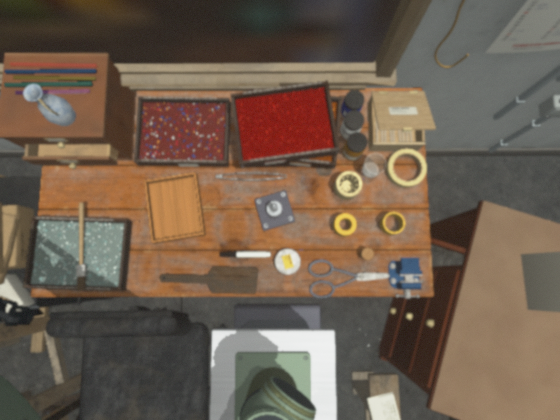

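View pics/scene.png

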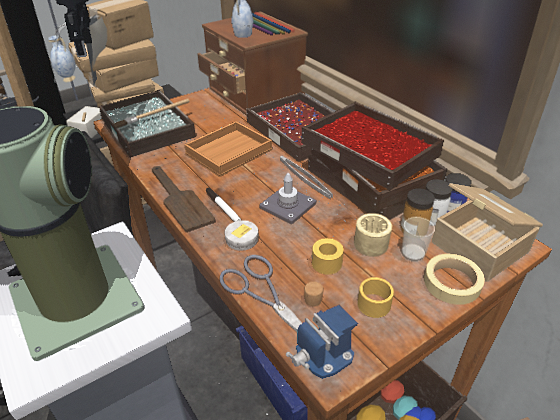

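```bash
cat > h.py <<'E'
import numpy as np,cv2
from scipy.spatial.transform import Rotation as Ro
def ray(m,uv,z):
    K,d,R,t=[np.array(m[k],float) for k in("K","dist","R","t")]
    p=cv2.undistortPoints(np.array(uv,float).reshape(-1,1,2),K,d)[:,0]
    D=np.c_[p,np.ones(len(p))]@R; C=-R.T@t
    return C+D*((z-C[2])/D[:,2])[:,None]
def proj(m,X):
    return cv2.projectPoints(np.array(X,float).reshape(-1,1,3),cv2.Rodrigues(np.array(m["R"]))[0],np.array(m["t"],float),np.array(m["K"]),np.array(m["dist"],float))[0][:,0]
def axes(s): return Ro.from_rotvec(s["tool_rot"]).as_matrix()
def circ(c,rad,z,n=60):
    a=np.linspace(0,2*np.pi,n); return np.c_[c[0]+rad*np.cos(a),c[1]+rad*np.sin(a),0*a+z]
E
python3 - <<'E'
from h import *; from rig import monitor,viewer
print(np.round(axes(monitor.observe()),3))
T=viewer.camera_model("top"); S=viewer.camera_model("scene")
print("collars top",ray(T,[(345,224),(394,223)],.04).round(3).tolist())
print("collars scene",ray(S,[(327,247),(376,288)],.04).round(3).tolist())
print("gauge base",ray(T,[(274,209.5)],.012).round(3).tolist(), "scene tip",ray(S,[(289,174)],.086).round(3).tolist())
print("tray corners",ray(T,[(146,181),(196,174),(205,234),(153,242)],.03).round(3).tolist())
im=cv2.imread("pics/top.png")
c=im[160:260,140:410]; cv2.imwrite("pics/top_z.png",cv2.resize(c,None,fx=2.95,fy=2.95,interpolation=cv2.INTER_CUBIC))
im=cv2.imread("pics/scene.png")
c=im[110:310,180:440]; cv2.imwrite("pics/scene_z.png",cv2.resize(c,None,fx=3,fy=3,interpolation=cv2.INTER_CUBIC))
E
```

```text
[[ 0.418 -0.001 -0.909]
 [ 0.909 -0.002  0.418]
 [-0.002 -1.     0.   ]]
collars top [[0.42, -0.189, 0.04], [0.422, -0.316, 0.04]]
collars scene [[0.424, -0.187, 0.04], [0.427, -0.313, 0.04]]
gauge base [[0.463, -0.004, 0.012]] scene tip [[0.465, -0.009, 0.086]]
tray corners [[0.539, 0.337, 0.03], [0.557, 0.204, 0.03], [0.396, 0.176, 0.03], [0.376, 0.311, 0.03]]
```

View pics/top_z.png

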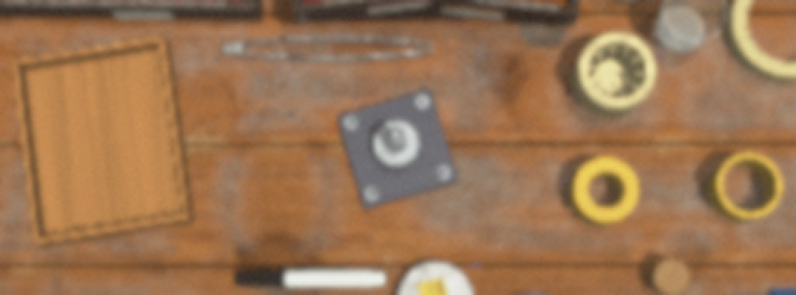

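View pics/scene_z.png

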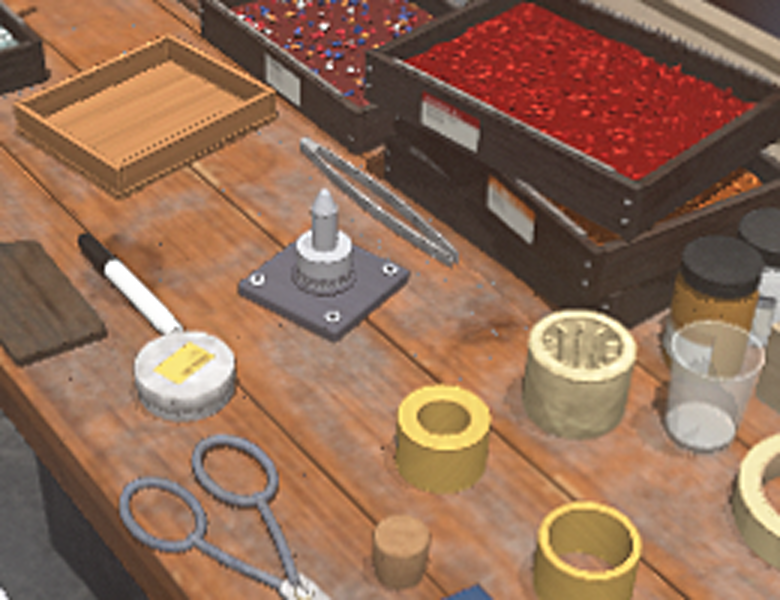

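```bash
python3 -m crank '[[[0,0,-45],-8.23],[[-20,0,-45],-8.23],[[-50,0,-45],-8.23],[[-50,0,-30],0],[[-50,0,0],0],[[-50,0,0],0],[[-50,0,0],0],[[-50,0,0],0],[[-50,0,0],0],[[-50,0,0],0]]'
python3 -m crank '[[[-50,0,0],0],[[-50,0,0],0],[[-50,0,0],0],[[-50,0,0],0],[[0,0,0],0]]'
python3 - <<'E'
from h import *; from rig import monitor,viewer
s=monitor.observe();m=viewer.camera_model("wrist"); im=viewer.snapshot("wrist")
print(s["eef_pos"].round(4),axes(s).round(3).tolist(),s["t"],s["joint_pos"].round(2)); print({k:np.round(v,3).tolist() for k,v in m.items()})
im=cv2.cvtColor(im,4) ;cv2.imwrite("pics/w1.png",im)
E
```

```text
t: 1.1
eef_pos: [0.3625, 0.0889, 0.231]
tool_rot: [-1.216, -1.199, 1.199]
contact_force: [0.9, -1.0, -0.1]
gripper_width: 0.997
t: 1.6
eef_pos: [0.3597, -0.1151, 0.2315]
tool_rot: [-1.223, -1.189, 1.192]
contact_force: [-0.1, 0.9, 0.2]
gripper_width: 0.999
[ 0.3597 -0.1151  0.2315] [[0.026, 0.0, -1.0], [1.0, -0.003, 0.026], [-0.003, -1.0, -0.0]] 1.6 [-0.54 -0.24  1.98 -0.    1.4  -2.08]
{'K': [[325.883, 0.0, 279.594], [0.0, 325.883, 216.691], [0.0, 0.0, 1.0]], 'dist': [-0.078, 0.0, 0.0, 0.0, 0.0], 'R': [[0.026, 1.0, -0.002], [0.95, -0.024, 0.311], [0.311, -0.01, -0.95]], 't': [0.106, -0.385, 0.266]}
```

View pics/w1.png

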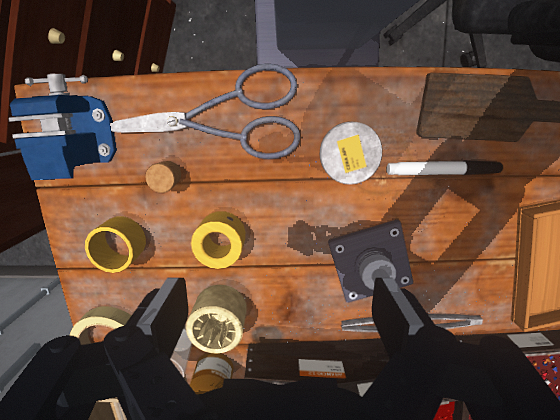

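```bash
python3 - <<'E'
from h import *; from rig import monitor,viewer
m=viewer.camera_model("wrist"); im=cv2.imread("pics/w1.png"); hsv=cv2.cvtColor(im,40)
mask=cv2.inRange(hsv,(22,150,190),(34,255,255))
o=im.copy()
for n,(x0,y0,x1,y1) in dict(A=(180,200,260,280),B=(75,205,155,285)).items():
    k=np.zeros_like(mask);k[y0:y1,x0:x1]=mask[y0:y1,x0:x1]
    cs,_=cv2.findContours(k,0,1); c=max(cs,key=cv2.contourArea)[:,0]
    P=ray(m,c,.04)[:,:2]; (cc,rr)=cv2.minEnclosingCircle(P.astype(np.float32)); print(n,np.round(cc,4),rr)
    for rad,z in((.029,.04),(.029,0)): cv2.polylines(o,[proj(m,circ(cc,rad,z)).astype(int)],1,(255,0,0),1)
g=np.array([.464,-.007])
for rad,z in((.02,.04),(.009,.072),(.0025,.086)): cv2.polylines(o,[proj(m,circ(g,rad,z)).astype(int)],1,(0,0,255),1)
cv2.imwrite("pics/w1o.png",cv2.resize(o[195:315,70:430],None,fx=2.2,fy=2.2,interpolation=cv2.INTER_CUBIC))
E
```

```text
A [ 0.4209 -0.1842] 0.028101596981287003
B [ 0.4243 -0.3089] 0.028130454942584038
```

View pics/w1o.png

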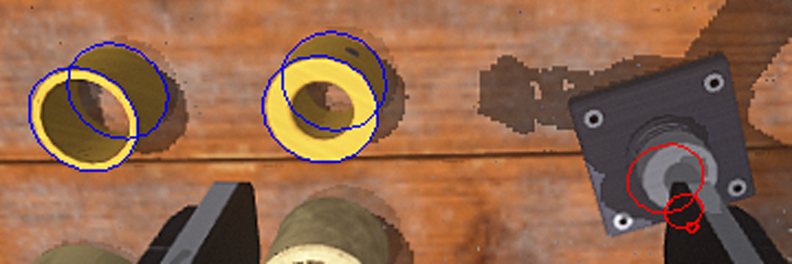

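```bash
python3 -m crank '[[[-34,0,-32],0],[[-34,0,-31],0],[[0,45,0],0],[[0,45,0],0],[[0,30,0],0],[[0,0,0],0]]'
python3 - <<'E'
from h import *; from rig import monitor,viewer
s=monitor.observe();m=viewer.camera_model("wrist"); im=cv2.cvtColor(viewer.snapshot("wrist"),4)
print(s["eef_pos"].round(4))
for rad,z in((.029,.04),(.016,.04)): cv2.polylines(im,[proj(m,circ((.4209,-.1842),rad,z)).astype(int)],1,(255,0,0),1)
cv2.imwrite("pics/w2.png",im)
E
```

```text
t: 2.25
eef_pos: [0.4184, -0.1737, 0.1063]
tool_rot: [-1.202, -1.196, 1.199]
contact_force: [-0.9, 1.3, -0.7]
gripper_width: 1.001
[ 0.4184 -0.1737  0.1063]
```

View pics/w2.png

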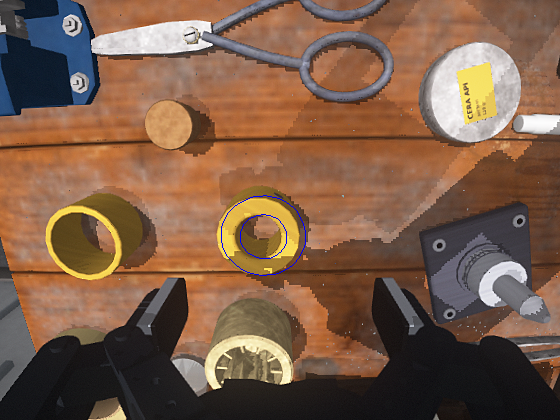

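```bash
python3 -m crank '[[[-11,20,-3],0],[[0,40,0],0],[[0,38,0],0],[[0,0,0],0],[[0,0,0],0]]'
python3 -m crank '[[[0,0,0],0],[[0,0,0],0],[[0,0,0],0],[[0,0,0],0],[[0,0,0],0],[[0,0,0],0],[[0,0,0],0]]' 0
```

```text
t: 2.8
eef_pos: [0.4265, -0.1894, 0.0149]
tool_rot: [-1.217, -1.2, 1.199]
contact_force: [0.6, -0.6, 0.2]
gripper_width: 1.0
t: 3.5
eef_pos: [0.4274, -0.1903, 0.0165]
tool_rot: [-1.221, -1.2, 1.197]
contact_force: [-1.3, 2.5, 10.3]
gripper_width: 0.638
```

```bash
python3 -m crank '[[[0,-10,0],0],[[0,-40,0],0],[[0,-50,0],0],[[0,-40,0],0],[[0,0,0],0],[[0,0,0],0],[[0,0,0],0]]'
python3 - <<'E'
from h import *; from rig import monitor,viewer
s=monitor.observe();m=viewer.camera_model("wrist"); im=cv2.cvtColor(viewer.snapshot("wrist"),4)
print(s["eef_pos"].round(4),axes(s).round(3).tolist())
cv2.imwrite("pics/w3.png",im)
E
```

```text
t: 4.2
eef_pos: [0.4232, -0.1881, 0.1513]
tool_rot: [-1.211, -1.196, 1.198]
contact_force: [-0.4, 0.2, -5.7]
gripper_width: 0.634
[ 0.4232 -0.1881  0.1513] [[0.015, -0.004, -1.0], [1.0, 0.003, 0.015], [0.003, -1.0, 0.004]]
```

View pics/w3.png

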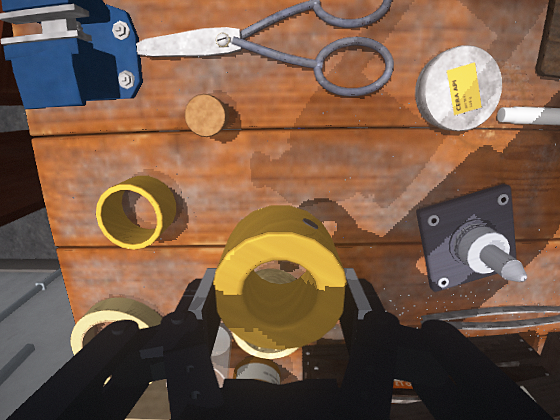

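```bash
python3 -m crank '[[[40,0,-15],0],[[40,0,-15],0],[[20,0,-10],0],[[0,0,0],0],[[0,0,0],0],[[0,0,0],0]]'
python3 - <<'E'
from h import *; from rig import monitor,viewer
s=monitor.observe();m=viewer.camera_model("wrist"); im=cv2.cvtColor(viewer.snapshot("wrist"),4)
print(s["eef_pos"].round(4),axes(s).round(3).tolist())
cv2.imwrite("pics/w4.png",im)
cv2.imwrite("pics/w4z.png",cv2.resize(im[150:390,200:500],None,fx=2.5,fy=2.5,interpolation=cv2.INTER_CUBIC))
E
```

```text
t: 4.85
eef_pos: [0.4655, -0.0903, 0.152]
tool_rot: [-1.214, -1.196, 1.199]
contact_force: [0.7, 0.1, -4.7]
gripper_width: 0.631
[ 0.4655 -0.0903  0.152 ] [[0.016, -0.003, -1.0], [1.0, 0.001, 0.016], [0.001, -1.0, 0.003]]
```

View pics/w4z.png

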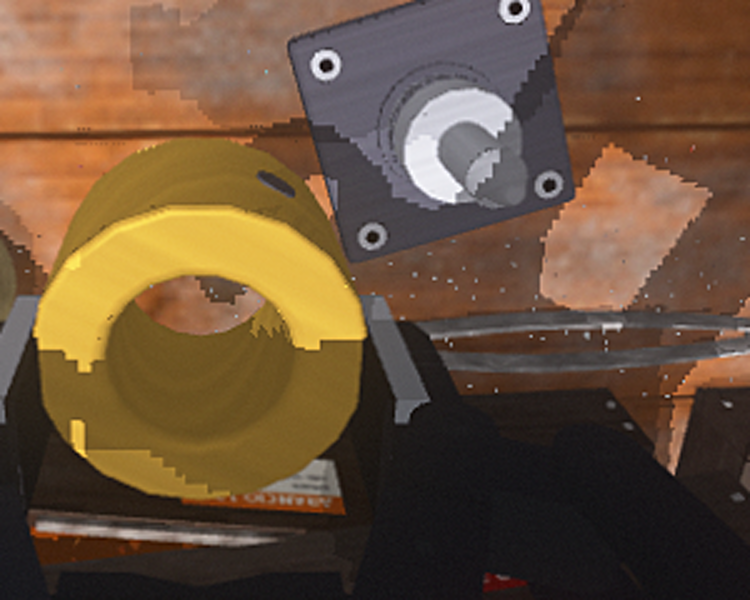

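```bash
cat > fit.py <<'E'
from h import *
from scipy.optimize import least_squares
def extfit(m,obs,x0,fixz=None):
    # obs: list (radius, which, pixel)
    def f(p):
        z=p[2] if fixz is None else fixz
        o=[]
        for rad,w,v in obs:
            q=proj(m,circ(p[:2],rad,z,180)); o.append({'l':q[:,0].min(),'r':q[:,0].max(),'t':q[:,1].min(),'b':q[:,1].max()}[w]-v)
        return o
    s=least_squares(f,x0,diff_step=1e-3); return s.x,np.round(s.fun,1)
E
python3 - <<'E'
from fit import *; from rig import monitor,viewer
m=viewer.camera_model("wrist"); s=monitor.observe(); print(s["eef_pos"])
X=lambda v:200+v/2.5
Y=lambda v:150+v/2.5
print("collar",extfit(m,[(.029,'l',X(36)),(.029,'r',X(364)),(.029,'t',Y(206)),(.029,'b',Y(497)),(.016,'l',X(105)),(.016,'r',X(298)),(.016,'t',Y(275))],[.466,-.09,.18]))
print("shoulder",extfit(m,[(.02,'l',X(404)),(.02,'t',Y(86)),(.02,'b',Y(206)),(.02,'r',X(523))],[.462,-.003],.04))
b=ray(m,[(X(a),Y(c)) for a,c in((325,66),(514,9),(549,185),(372,237))],.012); print("bolts",b.mean(0),np.linalg.norm(b-np.roll(b,1,0),axis=1))
print("tip",ray(m,[(X(508),Y(190))],.084))
E
```

```text
[ 0.46572276 -0.09051247  0.15231613]
collar (array([ 0.46226979, -0.09017197,  0.17007755]), array([-0.9,  1.4, -0.5, -0.5,  1.5, -2. ,  1. ]))
shoulder (array([ 0.46384114, -0.00367989]), array([-0.3,  0.6, -0.6,  0.3]))
bolts [ 0.46471779 -0.00326077  0.012     ] [0.06813725 0.06823749 0.06796476 0.06833018]
tip [[ 0.46297019 -0.00503163  0.084     ]]
```

```bash
python3 -m crank '[[[40,0,0],0],[[40,0,0],0],[[6.5,0,0],0],[[0,0,0],0],[[0,0,0],0],[[0,0,0],0],[[0,0,0],0]]'
```

```text
t: 5.6
eef_pos: [0.468, -0.0046, 0.1533]
tool_rot: [-1.217, -1.197, 1.197]
contact_force: [0.7, 0.6, -4.3]
gripper_width: 0.632
```

```bash
python3 -m crank '[[[0,30,0],0],[[0,25,0],0],[[0,20,0],0],[[0,0,0],0],[[0,0,0],0]]'; python3 -m crank '[[[0,8,0],0],[[0,5,0],0],[[0,0,0],0],[[0,0,0],0]]'
```

```text
t: 6.1
eef_pos: [0.468, -0.004, 0.0784]
tool_rot: [-1.216, -1.197, 1.198]
contact_force: [0.8, -0.3, -3.4]
gripper_width: 0.633
t: 6.5
eef_pos: [0.468, -0.0034, 0.0655]
tool_rot: [-1.216, -1.198, 1.198]
contact_force: [-0.1, -0.3, -5.0]
gripper_width: 0.635
```

```bash
python3 -m crank '[[[0,4,0],0],[[0,2,0],0],[[0,0,0],0],[[0,0,0],0]]'; python3 -m crank '[[[0,2,0],0],[[0,0,0],0],[[0,0,0],0]]'
```

```text
t: 6.9
eef_pos: [0.4679, -0.0034, 0.0592]
tool_rot: [-1.216, -1.198, 1.198]
contact_force: [-0.0, -0.1, -5.1]
gripper_width: 0.632
t: 7.2
eef_pos: [0.4679, -0.0035, 0.0572]
tool_rot: [-1.216, -1.198, 1.198]
contact_force: [0.2, -0.1, -4.0]
gripper_width: 0.639
```

```bash
python3 -m crank '[[[0,2,0],0],[[0,0,0],0],[[0,0,0],0]]'; python3 -m crank '[[[0,2,0],0],[[0,0,0],0],[[0,0,0],0]]'
```

```text
t: 7.5
eef_pos: [0.4682, -0.0035, 0.0566]
tool_rot: [-1.216, -1.198, 1.198]
contact_force: [-3.7, 1.2, 5.6]
gripper_width: 0.632
t: 7.8
eef_pos: [0.4682, -0.0035, 0.0565]
tool_rot: [-1.216, -1.198, 1.199]
contact_force: [-9.2, 2.0, 20.6]
gripper_width: 0.635
```

```bash
python3 -m crank '[[[0,-1.5,0],0],[[0,0,0],0]]'; python3 -m crank '[[[0,0,0],0],[[0,0,0],0],[[0,0,0],0],[[0,0,0],0],[[0,0,0],0],[[0,0,0],0]]' 100; python3 -m crank '[[[0,-20,0],0],[[0,-40,0],0],[[0,-40,0],0],[[0,-40,0],0],[[-50,-20,0],0],[[-50,0,0],0],[[0,0,0],0],[[0,0,0],0]]'
python3 - <<'E'
from h import *; from rig import monitor,viewer
s=monitor.observe();im=cv2.cvtColor(viewer.snapshot("wrist"),4)
print(s["eef_pos"].round(4),s["tool_rot"].round(3))
cv2.imwrite("pics/w5.png",im)
E
```

```text
t: 8.0
eef_pos: [0.4683, -0.0035, 0.0566]
tool_rot: [-1.216, -1.198, 1.198]
contact_force: [-5.7, 0.8, 9.6]
gripper_width: 0.637
t: 8.6
eef_pos: [0.4679, -0.0035, 0.0547]
tool_rot: [-1.216, -1.198, 1.198]
contact_force: [-1.5, 0.3, 0.2]
gripper_width: 1.0
t: 9.4
eef_pos: [0.4661, -0.1006, 0.2131]
tool_rot: [-1.217, -1.196, 1.196]
contact_force: [1.1, 0.6, -0.6]
gripper_width: 1.006
[ 0.4661 -0.1006  0.2131] [-1.217 -1.196  1.196]
```

View pics/w5.png

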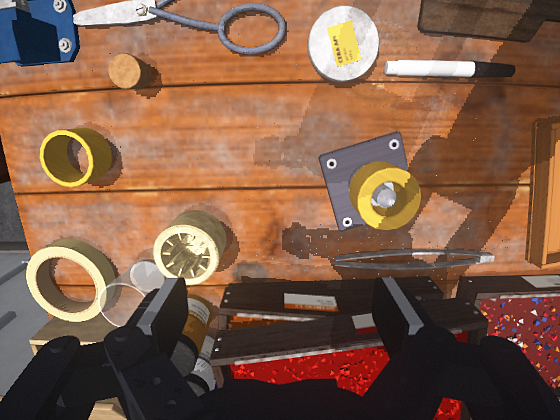

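```bash
python3 - <<'E'
from fit import *; from rig import monitor,viewer
m=viewer.camera_model("wrist"); im=cv2.imread("pics/w5.png"); mask=cv2.inRange(cv2.cvtColor(im,40),(22,130,110),(34,255,255))
bright=cv2.inRange(cv2.cvtColor(im,40),(22,150,190),(34,255,255))
k=np.zeros_like(bright);k[110:200,30:120]=bright[110:200,30:120]
c=max(cv2.findContours(k,0,1)[0],key=cv2.contourArea)[:,0]
print("B",cv2.minEnclosingCircle(ray(m,c,.04)[:,:2].astype(np.float32)))
print("A",extfit(m,[(.029,'l',348),(.029,'r',421),(.029,'t',163),(.029,'b',231)],[.464,-.004],.08), extfit(m,[(.029,'l',348),(.029,'r',421),(.029,'t',163),(.029,'b',231)],[.464,-.004,.08]))
print(monitor.observe()["eef_pos"])
E
```

```text
B ((0.42489734292030334, -0.3115404546260834), 0.028263438493013382)
A (array([ 0.46020883, -0.00734137]), array([ 3.7, -3.9,  1.7, -2.2])) (array([ 0.45453538, -0.01474398,  0.10253317]), array([ 0.9, -0.9, -0.9,  0.9]))
[ 0.46598686 -0.09958503  0.21278682]
```

```bash
python3 -m crank '[[[-45,0,10],0],[[-45,0,10],0],[[-45,0,10],0],[[-45,0,8],0],[[-31,0,0],0],[[0,30,0],0],[[0,40,0],0],[[0,40,0],0],[[0,0,0],0],[[0,0,0],0]]'; python3 -m crank '[[[0,0,0],0],[[0,0,0],0]]'
```

```text
t: 10.45
eef_pos: [0.4254, -0.3086, 0.1028]
tool_rot: [-1.212, -1.199, 1.199]
contact_force: [0.6, -0.4, 1.3]
gripper_width: 1.002
t: 10.65
eef_pos: [0.4272, -0.3114, 0.1061]
tool_rot: [-1.221, -1.2, 1.2]
contact_force: [-0.5, -1.0, 0.1]
gripper_width: 1.002
```

Position is good; descend ~89 mm and grip.

```bash
python3 -m crank '[[[0,35,2],0],[[0,35,0],0],[[0,18,0],0],[[0,0,0],0],[[0,0,0],0],[[0,0,0],0]]'; python3 -m crank '[[[0,0,0],0],[[0,0,0],0],[[0,0,0],0],[[0,0,0],0],[[0,0,0],0],[[0,0,0],0],[[0,0,0],0]]' 0;  python3 -m crank '[[[0,-10,0],0],[[0,-40,0],0],[[0,-50,0],0],[[0,-50,0],0],[[0,0,0],0],[[0,0,0],0]]'
```

```text
t: 11.25
eef_pos: [0.425, -0.3118, 0.0177]
tool_rot: [-1.221, -1.199, 1.199]
contact_force: [-0.5, 0.8, 0.8]
gripper_width: 0.999
t: 11.95
eef_pos: [0.4244, -0.3115, 0.0175]
tool_rot: [-1.219, -1.199, 1.199]
contact_force: [-1.8, 1.6, 8.7]
gripper_width: 0.638
t: 12.55
eef_pos: [0.4239, -0.3108, 0.1672]
tool_rot: [-1.22, -1.199, 1.199]
contact_force: [0.4, 1.1, -3.5]
gripper_width: 0.638
```

```bash
python3 -m crank '[[[48,0,-3],0],[[48,0,-3],0],[[48,0,-3],0],[[48,0,-3],0],[[48,0,-3],0],[[48,0,-3],0],[[48,0,-3],0],[[48,0,-3],0],[[48,0,-3],0],[[48,0,-3],0]]'; python3 -m crank '[[[48,0,-2],0],[[40,0,-2],0],[[0,0,0],0],[[0,0,0],0],[[0,0,0],0],[[0,0,0],0]]'
python3 - <<'E'
from h import *; from rig import monitor,viewer
s=monitor.observe();m=viewer.camera_model("wrist");im=cv2.cvtColor(viewer.snapshot("wrist"),4)
print(s["eef_pos"].round(4),axes(s).round(3).tolist())
c=s["eef_pos"][:2]
cv2.polylines(im,[proj(m,circ(c,.029,.006)).astype(int)],1,(255,0,0),1)
cv2.imwrite("pics/w6.png",im)
E
```

```text
t: 13.55
eef_pos: [0.4579, 0.1708, 0.1626]
tool_rot: [-1.213, -1.194, 1.202]
contact_force: [1.3, -0.2, -2.6]
gripper_width: 0.638
t: 14.15
eef_pos: [0.4652, 0.2557, 0.1644]
tool_rot: [-1.216, -1.195, 1.199]
contact_force: [-0.2, -0.3, -3.0]
gripper_width: 0.644
[0.4652 0.2557 0.1644] [[0.017, -0.002, -1.0], [1.0, -0.001, 0.017], [-0.001, -1.0, 0.002]]
```

View pics/w6.png

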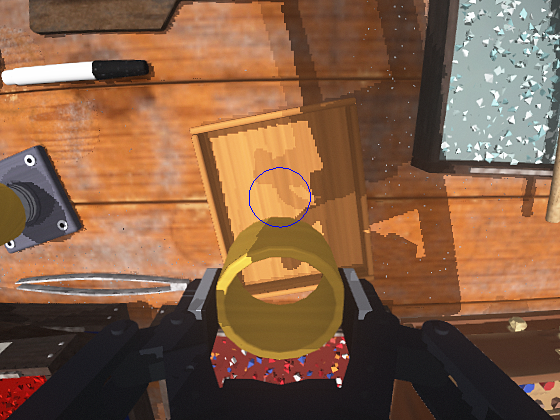

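```bash
python3 -m crank '[[[0,40,0],0],[[0,45,0],0],[[0,35,0],0],[[0,16,0],0],[[0,0,0],0],[[0,0,0],0],[[0,0,0],0]]'; python3 -m crank '[[[0,3,0],0],[[0,0,0],0],[[0,0,0],0]]'
```

```text
t: 14.9
eef_pos: [0.4677, 0.2574, 0.0312]
tool_rot: [-1.218, -1.201, 1.195]
contact_force: [-0.2, 0.1, -2.3]
gripper_width: 0.637
t: 15.2
eef_pos: [0.4662, 0.2573, 0.027]
tool_rot: [-1.217, -1.199, 1.198]
contact_force: [0.2, -0.1, -3.1]
gripper_width: 0.639
```

```bash
python3 -m crank '[[[0,3,0],0],[[0,0,0],0],[[0,0,0],0]]'; python3 -m crank '[[[0,0.5,0],0],[[0,0,0],0]]'; python3 -m crank '[[[0,0,0],0],[[0,0,0],0],[[0,0,0],0],[[0,0,0],0],[[0,0,0],0]]' 90
```

```text
t: 15.5
eef_pos: [0.4663, 0.2574, 0.0237]
tool_rot: [-1.217, -1.199, 1.197]
contact_force: [0.8, -0.2, -0.5]
gripper_width: 0.641
t: 15.7
eef_pos: [0.4664, 0.2574, 0.0236]
tool_rot: [-1.217, -1.199, 1.197]
contact_force: [-1.2, 0.4, 4.8]
gripper_width: 0.638
t: 16.2
eef_pos: [0.4657, 0.2571, 0.0227]
tool_rot: [-1.216, -1.198, 1.198]
contact_force: [0.3, -1.3, 0.6]
gripper_width: 0.903
```

```bash
python3 -m crank '[[[0,-20,0],0],[[0,-40,0],0],[[0,-50,0],0],[[0,-50,0],0],[[0,-40,0],0],[[0,0,0],0],[[0,0,0],0],[[0,0,0],0]]'
python3 - <<'E'
from h import *; from rig import monitor,viewer
s=monitor.observe();print(s["eef_pos"].round(4),s["contact_force"].round(1))
m=viewer.camera_model("wrist");w=cv2.cvtColor(viewer.snapshot("wrist"),4)
S=viewer.camera_model("scene");c=cv2.cvtColor(viewer.snapshot("scene"),4)
g=(.4637,-.007)
c3=cv2.resize(c,None,fx=3,fy=3,interpolation=cv2.INTER_CUBIC)
for z in(.04,.08): cv2.polylines(c3,[(proj(S,circ(g,.029,z))*3+1).astype(int)],1,(255,0,0),1)
out=np.hstack([cv2.resize(w,(440,330)),c3[270:600,690:1050]]); cv2.imwrite("pics/end.png",out)
E
```

```text
t: 17.0
eef_pos: [0.4647, 0.2568, 0.2212]
tool_rot: [-1.215, -1.196, 1.2]
contact_force: [-0.5, -0.4, -0.3]
gripper_width: 0.898
[0.4647 0.2568 0.2212] [-0.5 -0.4 -0.3]
```

View pics/end.png

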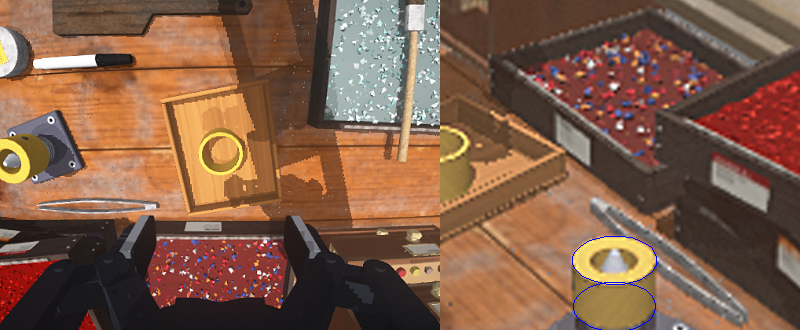

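Picture 11: collar B sits flat in the middle of the tray, at (221,152). Collar A sits upright on the gauge with the tip showing in the middle of its bore, and it matches the predicted outline for z 40 to 80 mm. The gripper is clear of everything.

```bash
python3 -c "
from rig import workorder; print(workorder.finish_job())"
```

```text
the job is handed in; nothing more can be done
None
```

Both collars are sorted, and I handed the job in at about 17 s of the 50 s allowed. No verdict was reported.

- **32 mm collar:** it is over the plug gauge, resting on the no-go shoulder. It met the shoulder at the height I had predicted, with about 20 N at the wrist. In the last scene picture it stands upright, and its outline matches one drawn for z 40–80 mm.
- **48 mm collar:** it lies flat near the middle of the reject tray, set down with about 5 N.
- **Gripper:** it is clear at 0.22 m height, with wrist force near zero.

**Checks that disagreed:**
- The wrist camera and the fixed cameras differed by 3–5 mm in y.
- A rough fit of the 32 mm collar's seated position, from pixels read by eye, was poor. With the height fixed at 80 mm it came out about 4–5 mm off the axis, and with the height left free it was about 15 mm off, at an impossible height.
- I did not refit that position. I relied instead on the contact height, the last picture, and the bore, which cannot sit more than 7 mm off the slim end.

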